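# Lock the outlet spout of a sauce pump with its U-pin

### The arm

A 6-joint arm with a two-finger parallel gripper is mounted at the origin on the work surface. World frame = base frame: x ahead of the robot, y to its left, z up, the work surface at z = 0. Lengths are in m, angles in rad, forces in N, time in s.
With the tool pointing down it reaches from about 0.35 to 0.975 m from the base axis. Payload 4.9 kg.
Tool frame: the origin (TCP) lies on the front face of the gripper's body, between the roots of the fingers; the fingertips stand ctrl.tip_extent ahead of it and the grasp point (between the pads) lies 54 mm ahead of it (ctrl.tip_extent is the distance from the TCP to the fingertips, in m); z points along the fingers, y is the line along which they close (so a half turn about z gives the same grasp; the last joint's range is limited). The gripper opens to 85 mm and grips with 20 to 120 N. Pads are 22 mm wide; open, the fingers measure 114 mm over their backs; the gripper's body (76 mm by 85 mm) begins 54 mm behind the grasp point. The pads swing forward as they close: fully open they stand 13 mm farther back than shut.
Start: joints at [1.23, 0.053, 1.613, -0, 1.476, -0.119], TCP at [0.137, 0.61, 0.304] pointing down, gripper open.
Joint ranges: [-3.01, 3.01], [-1.01, 2.22], [0.06, 2.58], [-1.02, 4.17], [0.09, 2.62], [-3.14, 3.14]. Speed limits (rad/s): [2.57, 2.57, 3.14, 3.14, 3.14, 3.14].

### API

Orientations are given as a rotation vector (axis times angle).
In Python, from station import ctrl gives the robot as it stands.
- The arm moves only by the tool apply_moves, never from a script. Its argument "rows" is one flat list of numbers, 6 for each row, row after row: the shift along the tool's x, y, z normalised to -1 to 1, where 1 is 0.6 m, then the turn, a rotation vector about the tool's x, y, z normalised to -1 to 1, where 1 is 90 degrees. A call has 1 to 20 rows; each row is the pose to reach, as a shift and turn from the pose commanded when the call began, along the tool's axes at that moment; what a row does not reach only later rows make up. A row lasts 1/10 s, in which the tool goes at most 50 mm and 8.59 degrees, less where a joint would pass 70% of its speed; a pose out of reach is approached as far as the arm can. A call with a number of a shift or a turn outside -1 to 1 is refused whole. A call with a gripper value outside its range is refused whole. "grip" is the opening, from 0 (shut) to 1 (fully open), set as the call begins (left out, the last holds). The fingers move at their own pace and stop on an object; "grip_force" is the grip in N (left out, the last holds). Time passes only in rows, so rows that repeat a pose let the fingers close. It gives the time, the measured TCP pose, the force, the opening and the grip force at its end, in the units of the state.
- ctrl.get_obs(): the state, without advancing time (a new reading comes with each control period).
- ctrl.get_image(name): name is "scene" or "top" or "wrist"; returns (picture, depth): 400x640x3 uint8, blue, green, red; 400x640 float32, m along the optical axis (not along the pixel's ray), 0 where there is no reading.
- ctrl.camera_model(name): a dict with "mtx" (3x3 intrinsics, pixels), "R" (3x3) and "t" (3): a world point X has camera coordinates R X + t; the wrist camera has in their place "tool_from_camera" (4x4, takes a point from camera to tool coordinates, whose origin is the TCP and whose axes are the flange's). Camera axes: x right, y down, z forward; pixel columns grow to the right and rows downward; lengths in m; the calibration is good to about 2 mm. A picture is of the moment at which its call begins: read the wrist's pose just before it. camera_model takes no time and is no camera call.
- ctrl.finish_job(): hands the job in; it is judged then, once.
The state is a dict: "t": time; "q": joint angles; "dq": joint speeds; "effort": joint torques, N m; "tool_pos": TCP position; "tool_rot": TCP orientation; "contact_force": force on the tool from outside, world axes, zero at the start; "wrist_torque": the same for the moment, N m; "opening": finger opening in m; "grip_force": force on a finger pad.
Only numpy, scipy, OpenCV 4.12 (cv2) and the standard library are available. Lean on these libraries where they do the work, as an engineer would, in place of code of your own. Each camera call takes 0.05 s, during which the arm holds its last target. There are 200 camera calls.

### The job

Put the outlet spout of the bench-top sauce pump back in service: press the spout right down until it bottoms on its seat, then, with the blue grip upwards, slide the steel U-pin through the yoke, one leg on either side of the spout's tube above its flange and through both pairs of holes, until its cross-bar is fully home against the yoke and holds the spout down. Feel your way and force nothing: never push the spout or the pin harder than about 30 N. Leave the pin in place, let go, and do not disturb the other things on the counter.

Things in the scene. Friction and masses are not known exactly. Their poses are not given: they have to be found in the camera images.
- pump: Bench-top pump, fixed, on levelling feet (its height differs by up to 8 mm). Origin: 138 mm below the seat on the upright outlet axis; z up; the U-pin goes in level, along +x. Steel base plate x -55..55, y -225..255, top z 18 mm. Pump head (lying drum) y -55..40, inlet stub to y -83, tops z 122; white drive housing x -50..50, y 75..245, top z 123 mm.
- seat (a point): Centre of the round outlet seat (50 mm across, facing up) of the pump, between two upright steel cheeks (the yoke): front cheek at pump x -40..-30, rear cheek at x 30..40 mm, both 66 mm wide along y, tops 34 mm above the seat.
- hole_left (a point): Centre of the front cheek's hole at pump y +17.5 mm, on its front face (pump x -40, 9.5 mm above the seat). Each cheek has two level round through holes, 11 mm wide with a 2 mm lead-in on the -x side, at y +17.5 and -17.5 mm, at that height.
- hole_right (a point): Centre of the front cheek's hole at pump y -17.5 mm, on its front face (pump x -40, 9.5 mm above the seat). The rear cheek's holes lie 70 mm behind, in line.
- spout_flange (a point): Centre of the underside of the spout's foot flange (50 mm wide, 6 mm thick, bevelled above). The spout, a 22 mm steel tube on the outlet axis, slides up and down only. Starts 5 to 11 mm above the seat, held by O-ring drag (6 N), the flange barring the pin's way. The hard stop is at seat height.
- spout_top (a point): Where to press the spout: top of its level arm (round, 22 mm, from the tube 145 mm towards pump -y), 66 mm above the flange's underside, 12 mm beside the tube's axis. A gasket springs back (2 N/mm): about 22 N reaches the stop; let go, it rises 4 to 5 mm and stays, low enough for the pin's tips to ride over the flange.
- pin: Loose steel U-pin, 130 g, lying flat, blue grip up: two round legs along +x, 35 mm apart between centres, a 9 mm cross-bar, and an upright grip block (x -13..13, y -5.5..5.5, z -4.5..29.5 mm). Origin: midway between the legs, on their centre plane (4.5 mm above the counter), under the grip. At pump x -74.5 mm when home.
- pin_bow (a point): Middle of the front face of the pin's cross-bar (pin x 34.5 mm), which meets the front cheek (pump x -40 mm) when home. Sliding in takes up to about 25 N, as the tapered legs wedge the flange down to about 2 mm above its stop; then resistance rises sharply. The gasket's load keeps the pin in.
- tip_left (a point): Tip of the pin's leg at pin y +17.5 mm (pin x 138.5 mm). Each leg tapers evenly from 9 mm across at the cross-bar to 5 mm at its blunt tip, so the pin wedges tighter the farther it goes in.
- tip_right (a point): Tip of the pin's leg at pin y -17.5 mm (pin x 138.5 mm).
- bowl: Bystander: steel bowl, 104 mm wide, 52 mm high, on the pump's base plate under the spout's mouth. Leave alone.
- gasket: Bystander: spare black rubber gasket ring, 50 mm wide, 5 mm thick, flat on the counter. Leave alone.
- paprika: Bystander: spice jar with red cap, 52 mm wide, 110 mm high. Leave alone.
- oil: Bystander: green oil bottle, 72 mm wide, 220 mm high. Leave alone.
- tub: Bystander: white plastic tub, 90 mm wide, 70 mm high. Leave alone.
- skewer1: Bystander: kebab skewer, 390 mm long, wooden handle, lying along its x. Leave alone.
- skewer2: Bystander: a second such skewer. Leave alone.
- brush: Bystander: a brush lying on the counter. Leave alone.
Mind the look-alikes: they are no part of the job. There is more than one size of the pin; the job needs the largest.

How it is judged:
On the way, in this order (a step that is already met when the one before it is completed fails the run):
1. the spout is pressed down onto its seat: its flange within 1.5 mm of the stop (z of spout_flange in the frame of pump below 0.1395 m), for 0.2 s.
2. both legs are through the front cheek and beside the spout's tube (x of each of tip_left, tip_right in the frame of pump above -0.012 m and y of tip_left in the frame of pump between 0.012 and 0.023 m and y of tip_right in the frame of pump between -0.023 and -0.012 m and z of each of tip_left, tip_right in the frame of pump below 0.158 m), for 0.1 s.
At the end, for the whole second after the job is handed in: The U-pin is home: its cross-bar within 1.8 mm of the front cheek, both leg tips out behind the rear cheek, each through its own holes (left leg left, grip upright), the spout's flange held within 3 mm of its stop, and the pin at rest and let go (x of pin_bow in the frame of pump above -0.0418 m and x of each of tip_left, tip_right in the frame of pump above 0.058 m and y of tip_left in the frame of pump between 0.012 and 0.023 m and y of tip_right in the frame of pump between -0.023 and -0.012 m and z of tip_left in the frame of pump between 0.143 and 0.154 m and z of tip_right in the frame of pump between 0.143 and 0.154 m and z of spout_flange in the frame of pump below 0.141 m and angle between pin's own z axis and vertical below 0.15 rad and linear speed of pin below 0.01 m/s); the robot touches nothing.
It fails at once if the spout is pushed with more than 36 N (contact force between any of the fingers, the arm and spout above 36 N).
It fails at once if the pin's contact forces on the pump and its spout (the push together with the wedging load) pass 60 N (contact force between pin and pump above 60 N).
It fails at once if a bystander is moved by more than 30 mm (distance of any of bowl, gasket, paprika, oil, tub, skewer1, skewer2, brush from where it was at the start of the episode above 0.03 m).
It also fails if it takes over 64 s, if anything falls off the work surface, if the arm or the gripper's body presses on something with over 40 N, if the wrist force passes 120 N, or if a joint passes its speed limit or range.

## Working session

There is one attempt and no reset: what is moved stays moved. The work goes in short steps, Python scripts to look and compute and a tool call to move; the robot and the scene stay as the last step left them, time stands still between calls to the robot, and variables do not carry over. Pictures are saved under pics/ and viewed, at most 10 in all, crops included, and the job is handed in when it is done.

Besides the shell and the picture viewer there is one more tool, called after ">>>" as name(argument=value, ...) on one line, values as JSON. apply_moves: Moves the arm, as the interface text tells. Its arguments: {"type":"object","properties":{"rows":{"type":"array","items":{"type":"number"}},"grip":{"type":"number"},"grip_force":{"type":"number"}},"required":["rows"]}

```bash
mkdir -p pics; ls
cat > h.py <<'E'
import numpy as np, cv2
from scipy.spatial.transform import Rotation as R
from station import ctrl
def grab(n):
    o=ctrl.get_obs(); im,d=ctrl.get_image(n); m=ctrl.camera_model(n)
    np.savez(f'{n}.npz',d=d,im=im,tp=o['tool_pos'],tr=o['tool_rot'],**{k:np.array(v) for k,v in m.items()})
    return im,d
def cloud(n):
    z=np.load(f'{n}.npz'); d=z['d']; K=z['mtx']
    v,u=np.mgrid[:400,:640]
    P=np.stack([(u-K[0,2])/K[0,0]*d,(v-K[1,2])/K[1,1]*d,d],-1)
    if 'R' in z: W=(P-z['t'].ravel())@z['R']
    else:
        T=z['tool_from_camera']; P=P@T[:3,:3].T+T[:3,3]
        W=P@R.from_rotvec(z['tr']).as_matrix().T+z['tp']
    W[d==0]=np.nan
    return W,z['im']
E
python3 - <<'E'
from h import *
for n in('top','scene'):
    im,d=grab(n); cv2.imwrite(f'pics/{n}0.png',im)
    m=ctrl.camera_model(n); print(n,np.round(m['mtx'],1).tolist(),np.round(-np.array(m['R']).T@np.array(m['t']).ravel(),3))
print(ctrl.get_obs(),ctrl.tip_extent)
E
```

```text
pics
top [[405.5, 0.0, 323.7], [0.0, 405.5, 194.7], [0.0, 0.0, 1.0]] [0.343 0.015 1.409]
scene [[406.3, 0.0, 326.2], [0.0, 406.3, 205.6], [0.0, 0.0, 1.0]] [1.222 0.004 0.989]
{'t': 0.1, 'q': array([ 1.22996858e+00,  5.32877901e-02,  1.61413160e+00,  9.06083574e-06,
        1.47600158e+00, -1.19041994e-01]), 'dq': array([-9.71656028e-04, -5.66700877e-04, -4.28967199e-03, -1.66956306e-05,
       -2.20197054e-03, -3.94245138e-04]), 'effort': array([-7.98488963e-05, -3.94906032e+01, -3.71361172e+01, -1.68895062e-04,
        4.01339319e-03, -2.73513265e-06]), 'tool_pos': array([0.13736413, 0.60928649, 0.30280272]), 'tool_rot': array([-3.47620795e-01, -3.12187175e+00,  2.79271483e-03]), 'contact_force': array([-0.19170365,  0.44161635, -0.4967581 ]), 'wrist_torque': array([0.05890648, 0.0162919 , 0.01711859]), 'grip_force': 0.0, 'opening': 0.08546784515706554} 0.0726
```

View pics/top0.png

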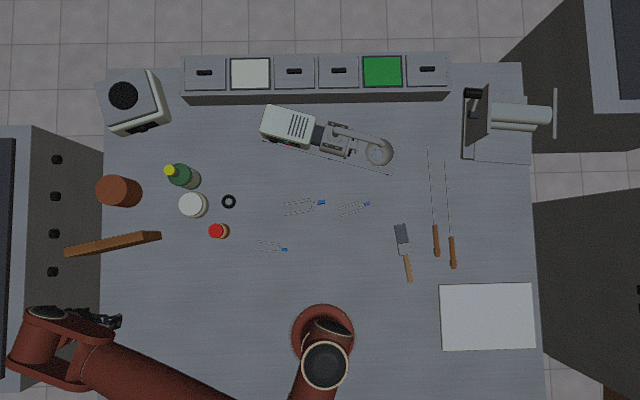

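View pics/scene0.png

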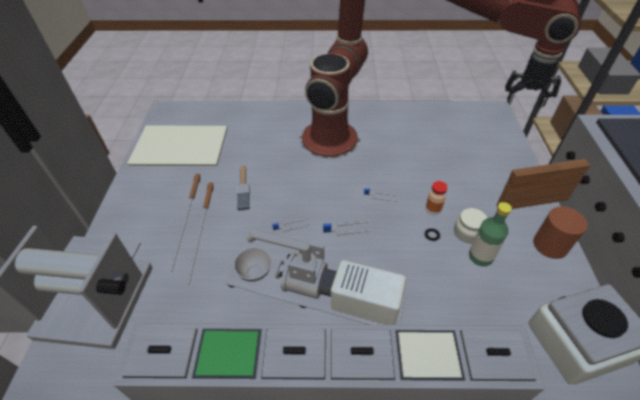

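The top picture shows the pump, with its yoke near (338,137) and its housing towards the upper left. Three U-pins are visible: A at (305,206), B at (353,208) and C at (272,247). A looks largest. I'll measure all three and enlarge them.

Run:
```python
from h import *
W,im=cloud('top')
hsv=cv2.cvtColor(im,cv2.COLOR_BGR2HSV)
m=cv2.inRange(hsv,(95,110,60),(125,255,255)); n,l,s,c=cv2.connectedComponentsWithStats(m)
for i in range(1,n):
    if s[i,4]>4: print('blue',c[i].round(1),s[i],np.nanmedian(W[l==i],0).round(3))
for (u,v) in [(335,124),(332,147),(340,148),(350,130),(338,137),(378,153),(285,127),(325,203),(320,340)]: print(u,v,W[v,u].round(3))
a=cv2.resize(im[180:260,240:380],None,fx=5.7,fy=5.7,interpolation=cv2.INTER_CUBIC)[:300]
a=cv2.resize(im[190:225,270:380],(800,255),interpolation=cv2.INTER_CUBIC)
b=cv2.resize(im[100:175,280:400],(550,340),interpolation=cv2.INTER_CUBIC)
c2=cv2.resize(im[230:260,240:300],(250,125),interpolation=cv2.INTER_CUBIC)
o=np.zeros((600,800,3),np.uint8);o[:255]=a;o[258:598,:550]=b;o[258:383,550:]=c2
cv2.imwrite('pics/c1.png',o)
```

```text
blue [320.7 201.8] [317 200   8   5  28] [ 0.449 -0.006  0.033]
blue [366.7 203.2] [364 202   6   4  14] [ 0.442 -0.164  0.024]
blue [283.4 249.1] [281 248   6   3  15] [0.293 0.126 0.025]
335 124 [ 0.686 -0.055  0.152]
332 147 [ 0.617 -0.044  0.132]
340 148 [ 0.61  -0.069  0.145]
350 130 [ 0.651 -0.096  0.211]
338 137 [ 0.644 -0.063  0.151]
378 153 [ 0.616 -0.209  0.023]
285 127 [0.688 0.106 0.12 ]
325 203 [ 0.448 -0.021 -0.001]
320 340 [0.062 0.01  0.306]
```

View pics/c1.png

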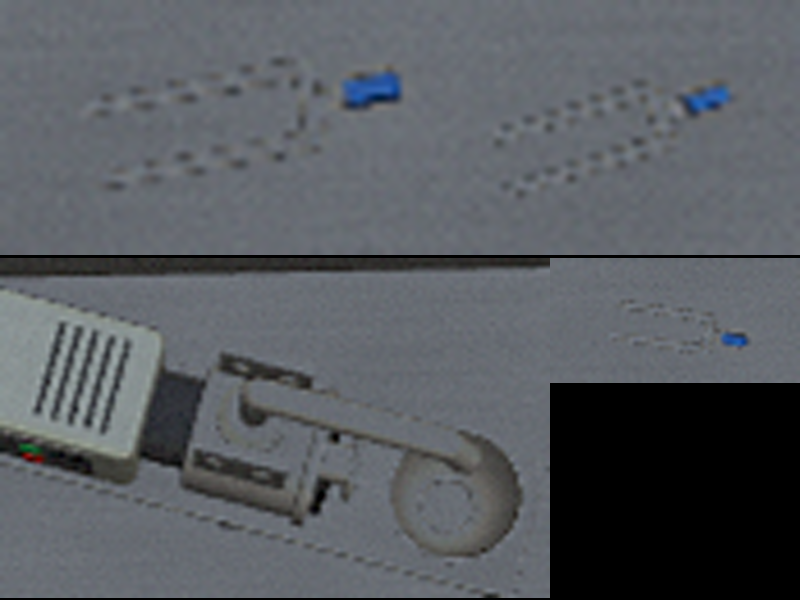

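Pin A matches: its grip top is at z 0.033 (34 mm expected) and it has the widest fork, while B and C have tops at about 24 mm. The pump's yaw is roughly -16°. Next I'll plan a wrist-camera view.

```bash
cat >> h.py <<'E'
def plan(p=None,yaw=None,Rt=None):
    "normalised row to reach TCP p; yaw = world direction of tool y, tool down"
    o=ctrl.get_obs(); R0=R.from_rotvec(o['tool_rot']).as_matrix(); p0=o['tool_pos']
    if yaw is not None:
        y=np.array([np.cos(yaw),np.sin(yaw),0]); z=np.array([0,0,-1.]); Rt=np.stack([np.cross(y,z),y,z],1)
    if Rt is None: Rt=R0
    d=R0.T@(np.array(p0 if p is None else p)-p0)/.6; r=R.from_matrix(R0.T@Rt).as_rotvec()/(np.pi/2)
    print('row',d.round(4).tolist()+r.round(4).tolist())
E
python3 - <<'E'
from h import *
m=ctrl.camera_model('wrist'); print(m['mtx'].round(0).tolist(),np.array(m['tool_from_camera']).round(3).tolist())
plan([.5,-.06,.42],np.arctan2(.96,.28))
E
```

```text
[[288.0, 0.0, 320.0], [0.0, 288.0, 204.0], [0.0, 0.0, 1.0]] [[0.001, -0.955, -0.297, 0.076], [1.0, 0.001, 0.0, 0.0], [-0.0, -0.297, 0.955, -0.07], [0.0, 0.0, 0.0, 1.0]]
row [-0.8349, -0.9556, -0.1938, -0.0012, -0.0001, 0.0395]
```

>>> apply_moves(rows=[0,0,-0.19,0,0,0,-0.2,-0.23,-0.19,0,0,0,-0.835,-0.955,-0.17,0,0,0.04,-0.835,-0.955,-0.17,0,0,0.04,-0.835,-0.955,-0.17,0,0,0.04,-0.835,-0.955,-0.17,0,0,0.04,-0.835,-0.955,-0.17,0,0,0.04,-0.835,-0.955,-0.17,0,0,0.04,-0.835,-0.955,-0.17,0,0,0.04,-0.835,-0.955,-0.17,0,0,0.04,-0.835,-0.955,-0.17,0,0,0.04,-0.835,-0.955,-0.17,0,0,0.04,-0.835,-0.955,-0.17,0,0,0.04,-0.835,-0.955,-0.17,0,0,0.04,-0.835,-0.955,-0.17,0,0,0.04,-0.835,-0.955,-0.17,0,0,0.04,-0.835,-0.955,-0.17,0,0,0.04,-0.835,-0.955,-0.17,0,0,0.04,-0.835,-0.955,-0.17,0,0,0.04,-0.835,-0.955,-0.17,0,0,0.04], grip=0)

```text
t: 2.1
tool_pos: [0.4997, -0.0581, 0.4059]
tool_rot: [-0.443, -3.11, -0.001]
contact_force: [-0.4, 0.1, 0.3]
opening: -0.0003
grip_force: 0.0
```

Run:
```python
from h import *
im,d=grab('wrist'); print(ctrl.get_obs())
cv2.imwrite('pics/w1.png',im)
```

```text
{'t': 2.15, 'q': array([-2.63811529e-01, -2.82592883e-01,  1.75379023e+00,  2.70086709e-04,
        1.67018772e+00, -1.55209414e+00]), 'dq': array([-0.0007202 , -0.00242547, -0.00337238, -0.00134877, -0.00348153,
       -0.00132121]), 'effort': array([-3.36712617e-01, -2.55825323e+01, -3.81377506e+01, -1.07670671e-02,
       -6.18529404e-03,  2.94443445e-03]), 'tool_pos': array([ 0.49968587, -0.05805195,  0.40600645]), 'tool_rot': array([4.42221822e-01, 3.11007125e+00, 3.79094827e-04]), 'contact_force': array([ 0.32226875, -0.0570053 ,  0.32236504]), 'wrist_torque': array([ 0.01649027,  0.00893129, -0.00969894]), 'grip_force': 0.0, 'opening': -0.0007237539018229175}
```

View pics/w1.png

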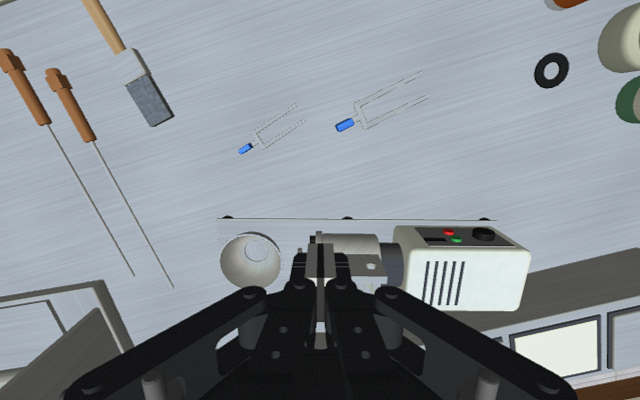

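The wrist view shows the large pin with its grip at (345,125) and tips at (422,72) and (427,97). The small pin is at (246,148), and the pump's plate edge lies along row 218. The fingers hide the yoke, so I'll shift forward to see it.

>>> apply_moves(rows=[-0.2,0.03,0.05,0,0,0,-0.2,0.03,0.05,0,0,0,-0.2,0.03,0.05,0,0,0,-0.2,0.03,0.05,0,0,0,-0.2,0.03,0.05,0,0,0])

```text
t: 2.65
tool_pos: [0.6201, -0.0747, 0.3756]
tool_rot: [-0.443, -3.109, -0.0]
contact_force: [-0.5, 0.4, 1.0]
opening: -0.0001
grip_force: 0.0
```

Run:
```python
from h import *
W,im=cloud('wrist')
# pin from first wrist view
hsv=cv2.cvtColor(im,cv2.COLOR_BGR2HSV)
m=cv2.inRange(hsv,(100,120,80),(125,255,255)); n,l,s,c=cv2.connectedComponentsWithStats(m)
for i in range(1,n):
    if s[i,4]>30:
        Q=W[l==i]; t=Q[Q[:,2]>np.nanmax(Q[:,2])-.004]; print('blue',c[i].round(1),s[i,4],np.nanmedian(t,0).round(4),len(t))
cr=im[60:140,325:435]; D=W[60:140,325:435,2]
hi=(D>.004); print('high px',hi.sum(), 'counter z',np.nanmedian(D).round(4))
cr2=cv2.resize(cr,None,fx=5,fy=5,interpolation=cv2.INTER_CUBIC)
np.save('pinview.npy',W)
im,d=grab('wrist'); 
a=cv2.resize(im[80:280,200:480],(800,571),interpolation=cv2.INTER_CUBIC); a[:160,:220]=cv2.resize(cr,(220,160)) if 0 else a[:160,:220]
cv2.imwrite('pics/w2.png',a); cv2.imwrite('pics/pin.png',cr2)
```

```text
blue [344.4 124.6] 139 [ 0.4511 -0.0054  0.034 ] 124
blue [244.4 148.6] 70 [ 0.4432 -0.1631  0.0251] 65
high px 910 counter z -0.0002
```

View pics/w2.png

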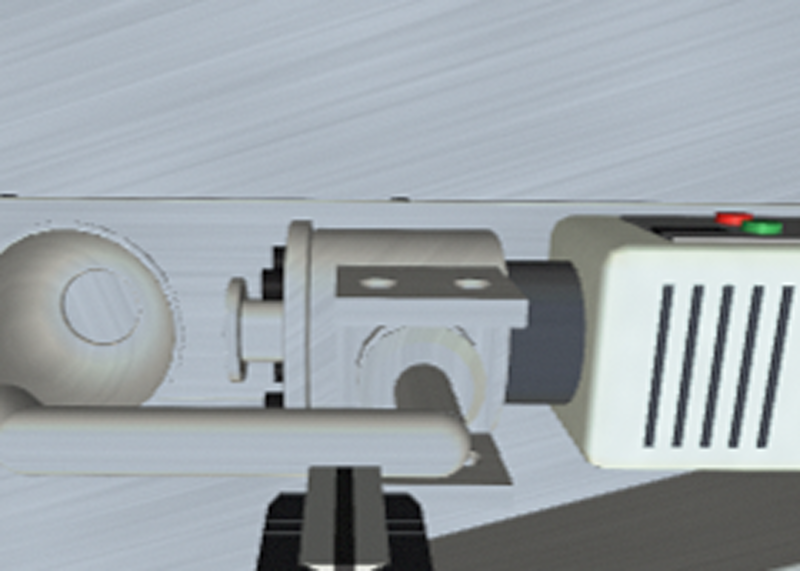

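View pics/pin.png

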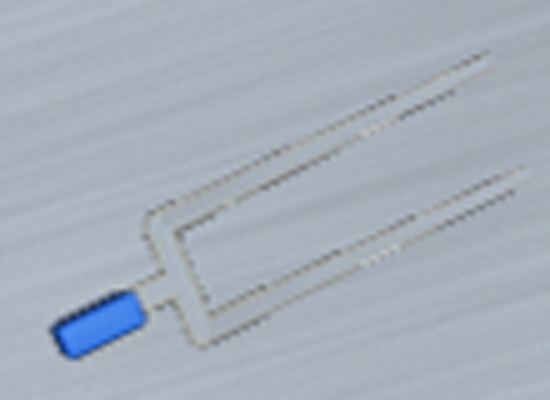

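The pump crop shows the spout arm, the flange and the front cheek. The cheek's two holes are at crop (377,283) and (471,283), and its top strip is just below them. The pin crop confirms the large pin lies grip-up with its legs to the upper right. Now I'll fit poses.

Run:
```python
from h import *
W=np.load('pinview.npy')[60:140,325:435]; Q=W[(W[...,2]>.0035)&(W[...,2]<.012)]
r=cv2.minAreaRect((Q[:,:2]*1000).astype(np.float32)); print('pin low rect',r)
b=cv2.boxPoints(r); print(b.round(1).tolist())
q=Q[:,:2]-Q[:,:2].mean(0); w,v=np.linalg.eigh(q.T@q); print('pca yaw',np.degrees(np.arctan2(v[1,1],v[0,1])),len(Q))
# pump
W,im=cloud('wrist')
S=W[183:197,316:386]; zt=S[...,2]; print('row z',np.nanmedian(zt,1).round(4))
for (u,v) in [(332,179),(365,179),(348,179),(348,176),(348,190),(330,190),(370,192)]: print(u,v,W[v,u].round(4))
ztop=np.nanpercentile(zt,80); Q=S[np.abs(zt-ztop)<.002]; 
# broader: all points at that height near
A=W[150:270,300:400]; Q=A[np.abs(A[...,2]-ztop)<.0015]; Q=Q[Q[:,0]<.645]
r=cv2.minAreaRect((Q[:,:2]*1000).astype(np.float32)); print('cheek top',ztop,r,len(Q)); print(cv2.boxPoints(r).round(1).tolist())
# plate front edge: z between .010 and .03
P=W[140:170,200:480]; 
e=[]
for u in range(205,475,5):
    col=W[130:175,u]; i=np.where(col[:,2]>.010)[0]
    if len(i): e.append(col[i[0]])
e=np.array(e); f=np.polyfit(e[:,1],e[:,0],1); print('plate edge slope deg',np.degrees(np.arctan(f[0])),e[::10].round(3).tolist(), 'resid',np.std(e[:,0]-np.polyval(f,e[:,1])))
# spout arm ridge
A=W[200:260,180:370]; a=A[(A[...,2]>ztop+.008)&(A[...,2]<.3)]; 
print('arm max z',np.nanpercentile(a[:,2],[50,90,98]))
t=a[a[:,2]>np.nanpercentile(a[:,2],98)-.003]
r=cv2.minAreaRect((t[:,:2]*1000).astype(np.float32)); print('arm',r)
print('flange pts',W[205,345].round(4),W[200,362].round(4),W[198,350].round(4), W[212,330].round(4))
```

```text
pin low rect ((440.77825927734375, 57.578895568847656), (43.02252197265625, 149.3372802734375), 9.370518684387207)
[[407.3999938964844, 127.69999694824219], [431.70001220703125, -19.600000381469727], [474.20001220703125, -12.600000381469727], [449.79998779296875, 134.8000030517578]]
pca yaw 99.45737001416424 803
row z [0.1667 0.1707 0.1709 0.171  0.1713 0.1711 0.171  0.1709 0.1709 0.171
 0.171  0.1475 0.1217 0.1219]
332 179 [ 0.6148 -0.0596  0.1402]
365 179 [ 0.6243 -0.0255  0.1418]
348 179 [ 0.6178 -0.0433  0.1478]
348 176 [ 0.618  -0.0419  0.1328]
348 190 [ 0.6229 -0.0468  0.1711]
330 190 [ 0.6179 -0.0638  0.1713]
370 192 [ 0.6309 -0.0265  0.1711]
cheek top 0.1713988867736033 ((631.5149536132812, -46.249977111816406), (64.85398864746094, 28.768638610839844), 73.72626495361328) 647
[[608.5999755859375, -73.30000305175781], [636.2000122070312, -81.4000015258789], [654.4000244140625, -19.200000762939453], [626.7999877929688, -11.100000381469727]]
plate edge slope deg 16.642508925106192 [[0.547, -0.229, 0.017], [0.567, -0.159, 0.015], [0.589, -0.089, 0.017], [0.61, -0.018, 0.015], [0.631, 0.053, 0.016], [0.652, 0.123, 0.016]] resid 0.00032975682840922545
arm max z [0.21097414 0.21335161 0.2140225 ]
arm ((637.0327758789062, -116.20336151123047), (142.77455139160156, 15.605974197387695), 73.45777130126953)
flange pts [ 0.6426 -0.0536  0.154 ] [ 0.6435 -0.0347  0.1502] [ 0.6369 -0.0465  0.1531] [ 0.6462 -0.071   0.1527]
```

```bash
cat >> h.py <<'E'
PY=np.radians(-16.6); PO=np.array([.6561,-.0536,-.001])
RP=R.from_euler('z',PY).as_matrix()
pw=lambda p: RP@np.array(p)+PO
E
python3 - <<'E'
from h import *
print(pw([0,-.012,.215])); o=ctrl.get_obs(); print(o['tool_pos'],R.from_rotvec(o['tool_rot']).as_matrix().round(4).tolist())
plan(pw([0,-.012,.215])+[0,0,.0776],PY+np.pi/2)
E
```

```text
[ 0.65267174 -0.06509987  0.214     ]
[ 0.61985464 -0.07486013  0.37645601] [[-0.9602, 0.2795, 0.0002], [0.2795, 0.9602, -0.0001], [-0.0002, -0.0, -1.0]]
row [-0.0479, 0.0309, 0.1414, -0.0, 0.0001, 0.0041]
```

>>> apply_moves(rows=[-0.048,0.031,0.03,0,0,0.004,-0.048,0.031,0.09,0,0,0.004,-0.048,0.031,0.141,0,0,0.004,-0.048,0.031,0.141,0,0,0.004,-0.048,0.031,0.141,0,0,0.004,-0.048,0.031,0.141,0,0,0.004])

```text
t: 3.3
tool_pos: [0.6537, -0.0662, 0.2948]
tool_rot: [0.455, 3.104, -0.0]
contact_force: [-0.4, -0.5, -0.4]
opening: 0.0003
grip_force: 0.0
```

>>> apply_moves(rows=[0,0,0.002,0,0,0,0,0,0.004,0,0,0,0,0,0.006,0,0,0,0,0,0.008,0,0,0,0,0,0.01,0,0,0,0,0,0.012,0,0,0,0,0,0.012,0,0,0,0,0,0.012,0,0,0])

```text
t: 4.1
tool_pos: [0.6533, -0.0662, 0.2845]
tool_rot: [0.455, 3.108, -0.0]
contact_force: [-1.2, -0.3, 2.9]
opening: -0.0002
grip_force: 1.5
```

>>> apply_moves(rows=[0,0,0.002,0,0,0,0,0,0.004,0,0,0,0,0,0.006,0,0,0,0,0,0.008,0,0,0,0,0,0.008,0,0,0,0,0,0.008,0,0,0])

```text
t: 4.7
tool_pos: [0.6534, -0.0662, 0.2814]
tool_rot: [0.455, 3.107, -0.0]
contact_force: [-4.3, 0.4, 8.0]
opening: 0.0002
grip_force: 4.3
```

>>> apply_moves(rows=[0,0,0.002,0,0,0,0,0,0.004,0,0,0,0,0,0.006,0,0,0,0,0,0.008,0,0,0,0,0,0.008,0,0,0,0,0,0.008,0,0,0])

```text
t: 5.3
tool_pos: [0.6537, -0.0663, 0.2784]
tool_rot: [0.455, 3.106, -0.001]
contact_force: [-6.5, 1.4, 14.8]
opening: 0.0
grip_force: 6.9
```

>>> apply_moves(rows=[0.001,0,0.002,0,0,0,0.002,0,0.004,0,0,0,0.002,0,0.006,0,0,0,0.002,0,0.008,0,0,0,0.002,0,0.008,0,0,0,0.002,0,0.008,0,0,0])

```text
t: 5.9
tool_pos: [0.6534, -0.0661, 0.276]
tool_rot: [0.454, 3.102, -0.001]
contact_force: [-7.3, 1.0, 19.6]
opening: 0.0003
grip_force: 9.6
```

>>> apply_moves(rows=[0.001,0,0.001,0,0,0,0.002,0,0.002,0,0,0,0.002,0,0.003,0,0,0,0.002,0,0.004,0,0,0,0.002,0,0.004,0,0,0,0.002,0,0.004,0,0,0])

```text
t: 6.5
tool_pos: [0.6531, -0.0661, 0.2756]
tool_rot: [0.454, 3.099, -0.002]
contact_force: [-6.0, 0.5, 23.2]
opening: -0.0001
grip_force: 11.6
```

>>> apply_moves(rows=[0.001,0,0.001,0,0,0,0.001,0,0.002,0,0,0,0.001,0,0.003,0,0,0,0.001,0,0.003,0,0,0,0.001,0,0.003,0,0,0,0.001,0,0.003,0,0,0])

```text
t: 7.1
tool_pos: [0.653, -0.066, 0.2755]
tool_rot: [0.454, 3.097, -0.002]
contact_force: [-7.0, 0.7, 26.8]
opening: 0.0001
grip_force: 13.8
```

The spout has bottomed at 26.8 N with travel stopped, and the stop height matches the measured seat. Next: lift, then go to the pin.

>>> apply_moves(rows=[0,0,-0.02,0,0,0,0,0,-0.1,0,0,0,0,0,-0.1,0,0,0,0,0,-0.1,0,0,0], grip=0.6)

```text
t: 7.5
tool_pos: [0.6511, -0.0654, 0.3272]
tool_rot: [0.455, 3.105, -0.0]
contact_force: [0.7, 0.4, -1.9]
opening: 0.0511
grip_force: 0.0
```

Run:
```python
from h import *
plan([.4511,-.0054,.16],np.radians(9.4)); print(ctrl.get_obs()['q'].round(2),ctrl.get_obs()['tool_pos'])
```

```text
row [0.349, 0.0001, 0.2773, 0.0015, 0.0021, 0.7104]
[-0.21  0.11  1.52  0.    1.51 -1.49] [ 0.65105621 -0.06539421  0.32718562]
```

>>> apply_moves(rows=[0.1,0,0,0,0,0.08,0.2,0,0,0,0,0.17,0.349,0,0.1,0,0,0.3,0.349,0,0.2,0,0,0.4,0.349,0,0.277,0,0,0.5,0.349,0,0.277,0,0,0.6,0.349,0,0.277,0,0,0.71,0.349,0,0.277,0,0,0.71,0.349,0,0.277,0,0,0.71,0.349,0,0.277,0,0,0.71,0.349,0,0.277,0,0,0.71,0.349,0,0.277,0,0,0.71])

```text
t: 8.7
tool_pos: [0.4501, -0.0053, 0.1596]
tool_rot: [2.03, 2.397, 0.001]
contact_force: [0.4, -0.5, -0.2]
opening: 0.0512
grip_force: 0.0
```

Run:
```python
from h import *
im,d=grab('wrist'); W,_=cloud('wrist')
hsv=cv2.cvtColor(im,cv2.COLOR_BGR2HSV)
m=cv2.inRange(hsv,(100,120,80),(125,255,255)); n,l,s,c=cv2.connectedComponentsWithStats(m)
for i in range(1,n):
    if s[i,4]>60:
        Q=W[l==i]; z=np.nanmax(Q[:,2]); t=Q[np.abs(Q[:,2]-.034)<.003]; print('blue',c[i].round(1),s[i,4],z,len(t))
        if len(t)>20:
            r=cv2.minAreaRect((t[:,:2]*1000).astype(np.float32)); print(r,np.nanmean(t,0).round(4))
plan([.4511,-.0054,.0765],np.radians(9.4)); cv2.imwrite('pics/w3.png',im)
W2=W.copy(); print('counter',np.nanmedian(W[...,2]))
Q=W[(W[...,2]>.0035)&(W[...,2]<.012)]; Q=Q[(abs(Q[:,0]-.44)<.06)&(Q[:,1]>-.03)&(Q[:,1]<.15)]; print(len(Q)); r=cv2.minAreaRect((Q[:,:2]*1000).astype(np.float32)); print(cv2.boxPoints(r).round(1).tolist(),r[2])
```

```text
blue [322.2 202.4] 66 0.030810671188398364 0
blue [321.6 222.7] 473 0.03601043937636081 469
((451.3468933105469, -5.089345932006836), (10.172432899475098, 25.256553649902344), 9.248214721679688) [ 0.4511 -0.0045  0.034 ]
row [-0.0004, 0.0016, 0.1385, 0.0004, 0.0001, 0.0007]
counter 3.945296063730119e-05
3463
[[408.0, 127.5999984741211], [428.6000061035156, 2.700000047683716], [471.0, 9.699999809265137], [450.3999938964844, 134.60000610351562]] 9.351335525512695
```

>>> apply_moves(rows=[0,0.002,0.06,0,0,0.001,0,0.002,0.12,0,0,0.001,0,0.002,0.138,0,0,0.001,0,0.002,0.138,0,0,0.001,0,0.002,0.138,0,0,0.001])

```text
t: 9.25
tool_pos: [0.4519, -0.0052, 0.0777]
tool_rot: [2.032, 2.394, 0.001]
contact_force: [1.0, 0.1, -0.2]
opening: 0.0514
grip_force: 0.0
```

>>> apply_moves(rows=[0,0,0,0,0,0,0,0,0,0,0,0,0,0,0,0,0,0,0,0,0,0,0,0,0,0,0,0,0,0,0,0,0,0,0,0,0,0,0,0,0,0,0,0,0,0,0,0], grip=0, grip_force=80)

```text
t: 10.05
tool_pos: [0.4519, -0.0051, 0.0778]
tool_rot: [2.032, 2.394, 0.002]
contact_force: [-1.1, 0.6, 6.5]
opening: 0.01
grip_force: 78.0
```

>>> apply_moves(rows=[0,0,-0.08,0,0,0,0,0,-0.16,0,0,0,0,0,-0.26,0,0,0.1,0,0,-0.26,0,0,0.2,0,0,-0.26,0,0,0.3,0,0,-0.26,0,0,0.4,0,0,-0.26,0,0,0.5,0,0,-0.26,0,0,0.6,0,0,-0.26,0,0,0.7,0,0,-0.26,0,0,0.8,0,0,-0.26,0,0,0.9,0,0,-0.26,0,0,1,0,0,-0.26,0,0,1,0,0,-0.26,0,0,1])

```text
t: 11.45
tool_pos: [0.4505, -0.005, 0.2319]
tool_rot: [-3.131, -0.256, 0.002]
contact_force: [-0.4, 0.6, -0.9]
opening: 0.0094
grip_force: 78.7
```

Run:
```python
from h import *
o=ctrl.get_obs(); print(o['tool_pos'],o['opening'],o['q'].round(2))
plan(pw([-.215,0,.1475])+[0,0,.0743],PY-np.pi/2)
```

```text
[ 0.4505067  -0.00497515  0.23185755] 0.009401558793788223 [-0.18 -0.33  2.08 -0.    1.39  1.23]
row [0.0028, -0.0212, 0.0184, -0.0, 0.0008, 0.2884]
```

>>> apply_moves(rows=[0.003,-0.021,0.018,0,0.001,0.1,0.003,-0.021,0.018,0,0.001,0.19,0.003,-0.021,0.018,0,0.001,0.288,0.003,-0.021,0.018,0,0.001,0.288,0.003,-0.021,0.018,0,0.001,0.288,0.003,-0.021,0.018,0,0.001,0.288,0.003,-0.021,0.018,0,0.001,0.288])

```text
t: 12.15
tool_pos: [0.4507, 0.0076, 0.2217]
tool_rot: [-3.109, 0.451, -0.002]
contact_force: [0.1, -0.4, -1.8]
opening: 0.0098
grip_force: 78.7
```

Run:
```python
from h import *
im,d=grab('wrist'); cv2.imwrite('pics/w4.png',im); o=ctrl.get_obs(); print(o['tool_pos'],R.from_rotvec(o['tool_rot']).as_matrix().round(4).tolist())
```

```text
[0.45070538 0.00763337 0.22175114] [[0.9587, -0.2843, 0.0016], [-0.2843, -0.9587, -0.0001], [0.0016, -0.0003, -1.0]]
```

View pics/w4.png

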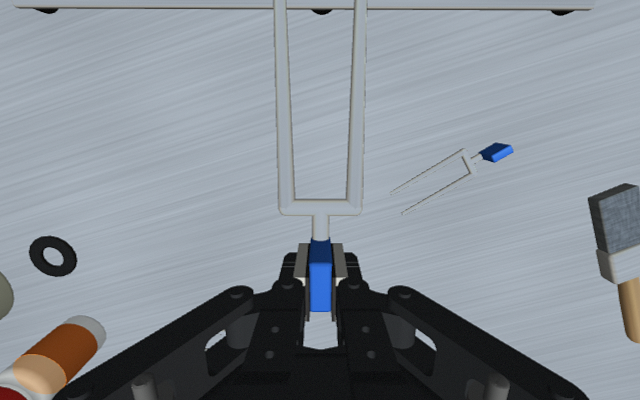

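The pin is held straight, with its cross-bar at row 207, its legs upright in the image and its grip at (320,275). The tips are out of view. I'll measure its pose in the hand from depth.

```bash
cat >> h.py <<'E'
def pinpose():
    W,im=cloud('wrist'); P=(W-PO)@RP   # pump coords
    m=(P[...,2]>.12)&(P[...,2]<.158); m[:,:240]=0;m[:,400:]=0; m[235:]=0
    rows=[]
    for v in range(2,196,8):
        for side,(a,b) in (('L',(240,320)),('R',(320,400))):
            i=np.where(m[v,a:b])[0]
            if len(i)<8: continue
            q=P[v,a:b][i]; 
            rows.append((side,np.median(q[:,0]),(q[0,1]+q[-1,1])/2,np.max(q[:,2])))
    for s in 'LR':
        r=np.array([x[1:] for x in rows if x[0]==s]); fy=np.polyfit(r[:,0],r[:,1],1); fz=np.polyfit(r[:,0],r[:,2],1)
        print(s,len(r),'x',r[:,0].min().round(4),r[:,0].max().round(4),'yaw',fy[0].round(4),'y mid',r[:,1].mean().round(4),'ztop slope',fz[0].round(4),'(expect -.019) ztop at mid',r[:,2].mean().round(4),'x',r[:,0].mean().round(4))
    c=[P[v,u] for v in range(203,212) for u in range(300,341) if m[v,u]]
    c=np.array(c); print('bar z',np.percentile(c[:,2],95).round(4),'mean',c.mean(0).round(4))
    hsv=cv2.cvtColor(im,cv2.COLOR_BGR2HSV); b=cv2.inRange(hsv,(100,120,80),(125,255,255))>0; b[:,:280]=0;b[:,360:]=0
    q=P[b]; print('grip zmax',np.nanpercentile(q[:,2],[50,95]).round(4)); q=q[q[:,2]>np.nanpercentile(q[:,2],50)-.003]; print('grip top x,y',np.nanmin(q,0).round(4),np.nanmax(q,0).round(4))
E
python3 - <<'E'
from h import *
pinpose(); o=ctrl.get_obs(); print('tcp pump',(o['tool_pos']-PO)@RP)
E
```

```text
L 25 x -0.1772 -0.0931 yaw 0.0053 y mid 0.0175 ztop slope -0.0267 (expect -.019) ztop at mid 0.1524 x -0.133
R 25 x -0.1772 -0.093 yaw 0.0047 y mid -0.0172 ztop slope -0.0305 (expect -.019) ztop at mid 0.1523 x -0.1329
bar z 0.1542 mean [-1.839e-01  1.000e-04  1.530e-01]
grip zmax [0.1784 0.1796]
grip top x,y [-0.2278 -0.0054  0.1754] [-0.2011  0.005   0.1874]
tcp pump [-2.14327963e-01  2.46935344e-06  2.22751143e-01]
```

The pin sits level and centred, with y about 0, yaw 0.3° and pitch about -0.5°. I'll trim both and advance the tips to the holes.

>>> apply_moves(rows=[0,0,0,0,0.006,0.003,0.02,0,0,0,0.006,0.003,0.04,0,0,0,0.006,0.003,0.05,0,0,0,0.006,0.003,0.058,0,0,0,0.006,0.003,0.064,0,0,0,0.006,0.003,0.07,0,0,0,0.006,0.003,0.075,0,0,0,0.006,0.003,0.075,0,0,0,0.006,0.003,0.075,0,0,0,0.006,0.003])

```text
t: 13.2
tool_pos: [0.4937, -0.0051, 0.2217]
tool_rot: [3.106, -0.46, 0.017]
contact_force: [-0.3, 0.1, -2.0]
opening: 0.0097
grip_force: 78.6
```

Run:
```python
from h import *
im,d=grab('wrist'); cv2.imwrite('pics/w5.png',im[0:240,160:480].repeat(2,0).repeat(2,1)); o=ctrl.get_obs(); print('tcp pump',(o['tool_pos']-PO)@RP,o['contact_force'],o['wrist_torque'])
pinpose()
W,_=cloud('wrist'); P=(W-PO)@RP; np.set_printoptions(linewidth=200,suppress=True)
Q=P[(P[...,2]>.165)&(P[...,2]<.175)&(abs(P[...,1])<.05)&(P[...,0]>-.06)]; print(len(Q)); 
if len(Q): print(np.percentile(Q,[2,50,98],axis=0).round(4))
```

```text
tcp pump [-1.69487106e-01  7.76684956e-05  2.22728058e-01] [-0.75672184  0.23975817 -1.07156493] [0.01915797 0.06276521 0.00113134]
L 25 x -0.1317 -0.0397 yaw -0.003 y mid 0.017 ztop slope -0.0199 (expect -.019) ztop at mid 0.1532 x -0.0871
R 25 x -0.1318 -0.0397 yaw -0.0 y mid -0.0176 ztop slope -0.0158 (expect -.019) ztop at mid 0.1532 x -0.0872
bar z 0.1544 mean [-0.1384 -0.      0.1532]
grip zmax [0.1784 0.1796]
grip top x,y [-0.1822 -0.005   0.1754] [-0.1559  0.005   0.1871]
0
```

View pics/w5.png

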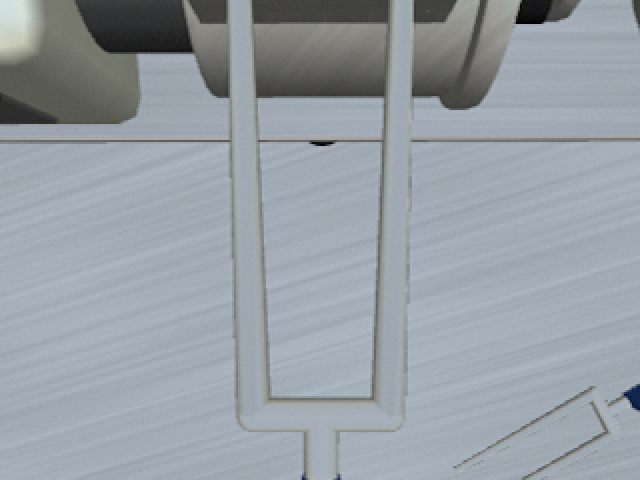

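The legs enter the cheek with no contact force, level and centred. I'll advance gently over the flange.

>>> apply_moves(rows=[0.006,0,0,0,0,0,0.012,0,0,0,0,0,0.016,0,0,0,0,0,0.02,0,0,0,0,0,0.023,0,0,0,0,0,0.026,0,0,0,0,0,0.026,0,0,0,0,0])

```text
t: 13.95
tool_pos: [0.5089, -0.0098, 0.222]
tool_rot: [3.106, -0.46, 0.017]
contact_force: [-1.3, 0.2, -1.3]
opening: 0.0098
grip_force: 78.6
```

>>> apply_moves(rows=[0.003,0,0,0,0,0,0.006,0,0,0,0,0,0.009,0,0,0,0,0,0.012,0,0,0,0,0,0.012,0,0,0,0,0])

```text
t: 14.45
tool_pos: [0.516, -0.0118, 0.2223]
tool_rot: [3.106, -0.46, 0.018]
contact_force: [-2.0, -0.7, 0.1]
opening: 0.0093
grip_force: 78.9
```

>>> apply_moves(rows=[0.004,0,0,0,0,0,0.008,0,0,0,0,0,0.012,0,0,0,0,0,0.016,0,0,0,0,0,0.02,0,0,0,0,0,0.024,0,0,0,0,0,0.028,0,0,0,0,0,0.028,0,0,0,0,0])

```text
t: 15.25
tool_pos: [0.5316, -0.0166, 0.2221]
tool_rot: [3.106, -0.46, 0.016]
contact_force: [-4.5, 1.1, 0.5]
opening: 0.0099
grip_force: 79.1
```

Run:
```python
from h import *
grab('wrist'); o=ctrl.get_obs(); print('tcp pump',(o['tool_pos']-PO)@RP,RP.T@o['contact_force'],o['wrist_torque'],R.from_rotvec(o['tool_rot']).as_matrix()[:,0]@RP)
pinpose()
```

```text
tcp pump [-1.29854183e-01 -1.60480226e-04  2.23054558e-01] [-3.69563544 -1.70910812  0.19833573] [-0.1484879   0.15274896 -0.07617437] [ 0.99993609 -0.00441256  0.0104088 ]
L 21 x -0.0921 -0.007 yaw -0.0122 y mid 0.0165 ztop slope -0.0026 (expect -.019) ztop at mid 0.1545 x -0.0506
R 21 x -0.0921 -0.0072 yaw 0.0067 y mid -0.0177 ztop slope -0.0067 (expect -.019) ztop at mid 0.1544 x -0.0507
bar z 0.155 mean [-0.0987 -0.0003  0.1539]
grip zmax [0.1787 0.18  ]
grip top x,y [-0.1428 -0.0056  0.1757] [-0.1163  0.0048  0.1878]
```

>>> apply_moves(rows=[0.004,0,0.0005,0,0,0,0.008,0,0.001,0,0,0,0.012,0,0.001,0,0,0,0.016,0,0.001,0,0,0,0.02,0,0.001,0,0,0,0.024,0,0.001,0,0,0,0.028,0,0.001,0,0,0,0.028,0,0.001,0,0,0])

```text
t: 16.1
tool_pos: [0.5477, -0.0215, 0.2217]
tool_rot: [3.106, -0.46, 0.016]
contact_force: [-5.0, 0.1, 1.7]
opening: 0.0099
grip_force: 79.1
```

>>> apply_moves(rows=[0.003,0,0.0005,0,0,0,0.006,0,0.001,0,0,0,0.009,0,0.001,0,0,0,0.012,0,0.001,0,0,0,0.012,0,0.001,0,0,0])

```text
t: 16.6
tool_pos: [0.5546, -0.0236, 0.2215]
tool_rot: [3.106, -0.46, 0.016]
contact_force: [-5.0, 0.3, 2.3]
opening: 0.0095
grip_force: 79.3
```

>>> apply_moves(rows=[0.003,0,0,0,0,0,0.006,0,0,0,0,0,0.009,0,0,0,0,0,0.012,0,0,0,0,0,0.015,0,0,0,0,0,0.018,0,0,0,0,0,0.018,0,0,0,0,0])

```text
t: 17.3
tool_pos: [0.5648, -0.0267, 0.2215]
tool_rot: [3.106, -0.46, 0.015]
contact_force: [-5.6, 0.9, 3.1]
opening: 0.0096
grip_force: 79.2
```

Run:
```python
from h import *
grab('wrist'); o=ctrl.get_obs(); print('tcp pump',(o['tool_pos']-PO)@RP,RP.T@o['contact_force'],o['wrist_torque'],R.from_rotvec(o['tool_rot']).as_matrix()[:,0]@RP)
pinpose()
```

```text
tcp pump [-0.09519177 -0.0003583   0.22246294] [-5.30532388 -1.64213617  1.63030499] [-0.12251672  0.34390834 -0.0781047 ] [ 0.99994025 -0.00435295  0.01002743]
L 22 x -0.0573 0.0304 yaw 0.081 y mid 0.0191 ztop slope -0.0158 (expect -.019) ztop at mid 0.1539 x -0.0076
R 11 x -0.0574 -0.0081 yaw 0.0037 y mid -0.0173 ztop slope 0.0092 (expect -.019) ztop at mid 0.1546 x -0.0308
bar z 0.1545 mean [-0.0641 -0.0004  0.1533]
grip zmax [0.1781 0.1794]
grip top x,y [-0.1086 -0.0058  0.1753] [-0.0817  0.0046  0.1871]
```

>>> apply_moves(rows=[0.003,0,0,0,0,0,0.006,-0.0005,0.0005,0,0,0,0.009,-0.0005,0.001,0,0,0,0.012,-0.0005,0.001,0,0,0,0.015,-0.0005,0.001,0,0,0,0.018,-0.0005,0.001,0,0,0,0.018,-0.0005,0.001,0,0,0])

```text
t: 18.05
tool_pos: [0.5753, -0.0298, 0.2213]
tool_rot: [3.106, -0.46, 0.016]
contact_force: [-5.9, -0.1, 2.7]
opening: 0.0096
grip_force: 79.3
```

>>> apply_moves(rows=[0.002,0,0,0,0,0,0.004,0,0,0,0,0,0.006,0,0,0,0,0,0.008,0,0,0,0,0,0.008,0,0,0,0,0])

```text
t: 18.55
tool_pos: [0.5796, -0.0312, 0.2212]
tool_rot: [3.106, -0.46, 0.015]
contact_force: [-7.3, -0.3, 2.9]
opening: 0.0101
grip_force: 79.4
```

>>> apply_moves(rows=[0.002,0,0.0005,0,0,0,0.004,0,0.0005,0,0,0,0.005,0,0.0005,0,0,0,0.005,0,0.0005,0,0,0])

```text
t: 18.95
tool_pos: [0.5825, -0.032, 0.2211]
tool_rot: [3.106, -0.46, 0.015]
contact_force: [-7.7, -0.7, 4.6]
opening: 0.0098
grip_force: 79.6
```

Run:
```python
from h import *
grab('wrist'); o=ctrl.get_obs(); print('tcp pump',(o['tool_pos']-PO)@RP,RP.T@o['contact_force'],o['wrist_torque'],R.from_rotvec(o['tool_rot']).as_matrix()[:,0]@RP)
pinpose()
```

```text
tcp pump [-0.07671236 -0.0003578   0.22214652] [-7.42758918 -2.74010052  5.11654674] [-0.22194292  0.61984561 -0.05449771] [ 0.99994444 -0.00442797  0.00956607]
L 18 x -0.0297 0.0304 yaw 0.006 y mid 0.0187 ztop slope -0.0284 (expect -.019) ztop at mid 0.1535 x 0.0009
R 9 x -0.0298 0.0304 yaw 0.001 y mid -0.0172 ztop slope -0.0364 (expect -.019) ztop at mid 0.1538 x -0.0014
bar z 0.1541 mean [-0.0466 -0.0005  0.1532]
grip zmax [0.1778 0.179 ]
grip top x,y [-0.0895 -0.0058  0.1748] [-0.0633  0.0045  0.1868]
```

>>> apply_moves(rows=[0.001,0,0,0,0,0,0.002,0,0.0005,0,0,0,0.003,0,0.0005,0,0,0,0.003,0,0.0005,0,0,0,0.003,0,0.0005,0,0,0])

```text
t: 19.5
tool_pos: [0.5843, -0.0326, 0.2211]
tool_rot: [3.106, -0.46, 0.015]
contact_force: [-8.1, -0.5, 4.5]
opening: 0.0098
grip_force: 79.6
```

>>> apply_moves(rows=[0.001,0,0,0,0,0,0.002,0,0,0,0,0,0.002,0,0,0,0,0,0.002,0,0,0,0,0])

```text
t: 19.9
tool_pos: [0.5852, -0.0328, 0.2211]
tool_rot: [3.106, -0.46, 0.014]
contact_force: [-9.2, -0.2, 6.3]
opening: 0.0096
grip_force: 79.8
```

>>> apply_moves(rows=[0.001,0,0,0,0,0,0.002,0,0,0,0,0,0.003,0,0,0,0,0,0.003,0,0,0,0,0])

```text
t: 20.3
tool_pos: [0.5856, -0.0329, 0.2213]
tool_rot: [3.106, -0.46, 0.006]
contact_force: [-16.1, 1.7, 10.0]
opening: 0.0097
grip_force: 80.5
```

>>> apply_moves(rows=[0.001,0,0,0,0,0,0.002,0,0,0,0,0,0.002,0,0,0,0,0,0.002,0,0,0,0,0])

```text
t: 20.7
tool_pos: [0.5859, -0.033, 0.2213]
tool_rot: [3.106, -0.46, 0.001]
contact_force: [-21.7, 3.4, 13.3]
opening: 0.0097
grip_force: 81.0
```

Resistance has risen sharply. I'll check the gap between the cross-bar and the cheek.

Run:
```python
from h import *
im,_=grab('wrist'); o=ctrl.get_obs(); print('tcp pump',(o['tool_pos']-PO)@RP,RP.T@o['contact_force'],R.from_rotvec(o['tool_rot']).as_matrix()[:,0]@RP)
pinpose()
W,_=cloud('wrist'); P=(W-PO)@RP
for u in (300,330,345): print(u,[(v,*(P[v,u]*1000).round(1)) for v in range(186,216,2)])
t=P[(abs(P[...,2]-.214+.001)<.012)&(abs(P[...,0])<.009)&(P[...,1]<-.015)&(P[...,1]>-.1)]; print('arm top z',len(t), np.percentile(t[:,2],[50,98]) if len(t) else '')
cv2.imwrite('pics/w6.png',cv2.resize(im[100:260,220:420],(800,600)))
```

```text
tcp pump [-0.073166   -0.00030575  0.22229389] [-21.37653919  -2.8906578   12.95166041] [ 0.99999114 -0.00407442  0.00105423]
L 18 x -0.0295 0.0476 yaw -0.0232 y mid 0.0185 ztop slope -0.0215 (expect -.019) ztop at mid 0.1529 x 0.0044
R 9 x -0.0295 0.0475 yaw -0.0078 y mid -0.0174 ztop slope -0.0269 (expect -.019) ztop at mid 0.1528 x 0.0102Traceback (most recent call last):
  File "<stdin>", line 3, in <module>
  File "h.py", line 43, in pinpose
    c=np.array(c); print('bar z',np.percentile(c[:,2],95).round(4),'mean',c.mean(0).round(4))
                                               ~^^^^^
IndexError: too many indices for array: array is 1-dimensional, but 2 were indexed
```

Run:
```python
from h import *
W,im=cloud('wrist'); P=(W-PO)@RP
for u in (300,345): print(u,[(v,*(P[v,u][[0,2]]*1000).round(1).tolist()) for v in range(180,222,2)])
t=P[(abs(P[...,2]-.208)<.014)&(abs(P[...,0])<.009)&(P[...,1]<-.015)&(P[...,1]>-.1)]; print('arm top z',len(t), np.percentile(t[:,2],[50,98]) if len(t) else '')
cv2.imwrite('pics/w6.png',cv2.resize(im[100:260,220:420],(800,600),interpolation=cv2.INTER_CUBIC))
```

```text
300 [(180, -29.9, 147.4), (182, -29.7, 152.8), (184, -29.6, 157.4), (186, -29.6, 161.6), (188, -29.7, 164.9), (190, -29.5, 169.6), (192, -29.5, 172.9), (194, -30.6, 172.1), (196, -31.4, 172.5), (198, -32.3, 172.5), (200, -33.2, 172.4), (202, -34.5, 171.1), (204, -35.1, 172.3), (206, -36.1, 171.8), (208, -37.2, 171.4), (210, -38.0, 171.8), (212, -38.9, 171.9), (214, -46.6, 152.2), (216, -101.5, 0.9), (218, -104.0, 0.2), (220, -106.0, 1.0)]
345 [(180, -29.7, 148.7), (182, -29.6, 153.3), (184, -29.8, 157.1), (186, -29.7, 161.6), (188, -29.5, 166.0), (190, -29.9, 168.2), (192, -29.8, 172.0), (194, -30.7, 172.1), (196, -31.7, 171.6), (198, -31.9, 173.9), (200, -33.2, 172.5), (202, -34.4, 171.6), (204, -35.1, 172.3), (206, -36.3, 171.5), (208, -36.9, 172.4), (210, -37.8, 172.4), (212, -39.0, 171.6), (214, -46.8, 151.9), (216, -101.6, 1.1), (218, -104.1, 0.3), (220, -106.1, 1.1)]
arm top z 16455 [0.20415    0.20603063]
```

View pics/w6.png

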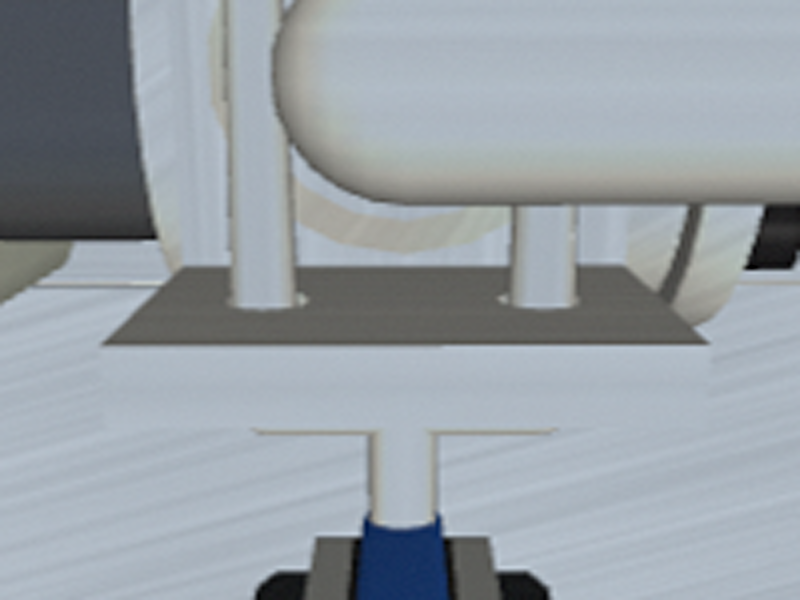

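The legs pass through both cheek holes on either side of the tube. The bar is at the cheek, and the spout's flange is about 2.0 mm above its stop. One small nudge should confirm it's home.

>>> apply_moves(rows=[0.001,0,0.0005,0,0,0,0.0015,0,0.0005,0,0,0,0.0015,0,0.0005,0,0,0])

```text
t: 21.05
tool_pos: [0.5861, -0.033, 0.2214]
tool_rot: [3.107, -0.459, -0.002]
contact_force: [-25.5, 3.5, 17.1]
opening: 0.0097
grip_force: 81.4
```

>>> apply_moves(rows=[-0.001,0,-0.001,0,0,0,-0.003,0,-0.002,0,0,0,-0.004,0,-0.002,0,0,0,-0.004,0,-0.002,0,0,0])

```text
t: 21.45
tool_pos: [0.5856, -0.0329, 0.2213]
tool_rot: [3.106, -0.46, 0.008]
contact_force: [-11.2, 0.3, 6.2]
opening: 0.0102
grip_force: 79.7
```

>>> apply_moves(rows=[0,0,0,0,0,0,0,0,0,0,0,0,0,0,0,0,0,0,0,0,0,0,0,0,0,0,0,0,0,0], grip=0.5)

```text
t: 21.95
tool_pos: [0.5874, -0.0332, 0.2214]
tool_rot: [3.106, -0.46, 0.018]
contact_force: [-0.3, -0.2, 1.0]
opening: 0.0424
grip_force: 0.0
```

>>> apply_moves(rows=[0,0,-0.03,0,0,0,0,0,-0.08,0,0,0,-0.06,0,-0.14,0,0,0,-0.15,0,-0.14,0,0,0,-0.22,0,-0.14,0,0,0,-0.22,0,-0.14,0,0,0,-0.22,0,-0.14,0,0,0])

```text
t: 22.65
tool_pos: [0.4595, 0.0056, 0.3042]
tool_rot: [3.106, -0.459, 0.02]
contact_force: [0.8, -0.7, 0.3]
opening: 0.0425
grip_force: 0.0
```

Run:
```python
from h import *
im,_=grab('wrist'); W,_=cloud('wrist'); P=(W-PO)@RP
hsv=cv2.cvtColor(im,cv2.COLOR_BGR2HSV); b=(cv2.inRange(hsv,(100,120,80),(125,255,255))>0)&(np.abs(P[...,0]+.0745)<.05)&(np.abs(P[...,1])<.02)&(P[...,2]>.172)
q=P[b]; print('grip top min/max',len(q),np.percentile(q,[2,50,98],axis=0).round(4).tolist())
m=(abs(P[...,1])<.024)&(abs(P[...,1])>.008)&(P[...,0]<-.041)&(P[...,0]>-.06)&(P[...,2]>.14)&(P[...,2]<.16); q=P[m]; print('bar',len(q),np.percentile(q,[2,50,98],axis=0).round(4).tolist() if len(q) else '')
f=(abs(P[...,1])<.03)&(P[...,0]<-.030)&(P[...,0]>-.05)&(P[...,2]>.168)&(P[...,2]<.176); print('cheek top',np.percentile(P[f],[2,50,98],axis=0).round(4).tolist())
t=P[(abs(P[...,2]-.208)<.014)&(abs(P[...,0])<.009)&(P[...,1]<-.015)&(P[...,1]>-.1)]; print('arm top',len(t),np.percentile(t[:,2],98) if len(t) else '')
cv2.imwrite('pics/w7.png',cv2.resize(im[0:200,190:457],(800,600),interpolation=cv2.INTER_CUBIC))
```

```text
grip top min/max 783 [[-0.087, -0.0052, 0.1755], [-0.0752, -0.0003, 0.1774], [-0.0639, 0.0046, 0.179]]
bar 0 Traceback (most recent call last):
  File "<stdin>", line 6, in <module>
    return _quantile_unchecked(
        a, q, axis, out, overwrite_input, method, keepdims, weights)
    return _ureduce(a,
                    func=_quantile_ureduce_func,
    ...<5 lines>...
                    overwrite_input=overwrite_input,
                    method=method)
    r = func(a, **kwargs)
    result = _quantile(arr,
                       quantiles=q,
    ...<2 lines>...
                       out=out,
                       weights=wgt)
    slices_having_nans = np.isnan(arr[-1, ...])
                                  ~~~^^^^^^^^^
IndexError: index -1 is out of bounds for axis 0 with size 0
```

The grip centre is at pump x -75.5 mm, against -74.5 mm when home. That's within calibration error, so I'll tilt the camera and measure the bar-to-cheek gap directly.

>>> apply_moves(rows=[0,0,0,0,0.1,0,0,0,0,0,0.2,0,0,0,0,0,0.3,0,0,0,0,0,0.35,0,0,0,0,0,0.35,0,0,0,0,0,0.35,0])

```text
t: 23.3
tool_pos: [0.4607, 0.0052, 0.3045]
tool_rot: [2.913, -0.432, 0.836]
contact_force: [0.9, -0.1, -0.8]
opening: 0.0429
grip_force: 0.0
```

Run:
```python
from h import *
im,_=grab('wrist'); W,_=cloud('wrist'); P=(W-PO)@RP
uv=np.argwhere((abs(P[...,1])<.04)&(abs(P[...,0]+.04)<.01)&(P[...,2]>.13)&(P[...,2]<.18)); print(uv.min(0),uv.max(0))
v0,u0=uv.mean(0).astype(int); v0=max(v0,75)
cv2.imwrite('pics/w7.png',cv2.resize(im[v0-75:v0+75,u0-100:u0+100],(800,600),interpolation=cv2.INTER_CUBIC)); print(v0,u0)
for y in (.006,-.010,.012):
    vv,uu=np.where((abs(P[...,1]-y)<.0006)&(P[...,0]>-.07)&(P[...,0]<-.03)&(P[...,2]>.11)&(P[...,2]<.18)); i=np.argsort(vv); print(y,[tuple((P[vv[k],uu[k]][[0,2]]*1000).round(1).tolist()) for k in i])
t=P[(abs(P[...,2]-.208)<.014)&(abs(P[...,0])<.009)&(P[...,1]<-.015)&(P[...,1]>-.1)]; print('arm top',len(t),np.percentile(t[:,2],98) if len(t) else '')
```

```text
[112 285] [143 357]
127 321
0.006 [(-30.9, 173.0), (-30.3, 172.0), (-31.4, 172.1), (-31.6, 172.4), (-32.1, 171.5), (-33.0, 173.0), (-33.4, 172.1), (-33.2, 171.7), (-35.1, 173.0), (-34.6, 172.3), (-35.4, 171.9), (-35.5, 172.1), (-36.4, 171.9), (-37.1, 173.0), (-37.4, 171.9), (-37.6, 172.1), (-38.4, 171.9), (-38.0, 171.2), (-39.8, 172.5), (-39.1, 171.3), (-39.7, 170.6), (-39.8, 170.7), (-39.9, 169.2), (-39.1, 167.9), (-39.7, 167.2), (-39.9, 167.4), (-39.6, 165.1), (-38.8, 163.8), (-38.8, 162.0), (-38.9, 160.2), (-40.0, 160.3), (-39.7, 158.0), (-39.7, 156.1), (-39.6, 154.0), (-38.9, 150.8), (-40.3, 151.4), (-42.7, 153.8), (-43.5, 153.3), (-43.9, 152.0), (-45.3, 152.8), (-46.2, 152.5), (-46.8, 151.6), (-48.1, 152.0), (-48.9, 151.6), (-48.0, 147.7), (-39.4, 128.2), (-39.2, 125.5), (-39.2, 123.2), (-39.1, 120.7)]
-0.01 [(-30.7, 172.5), (-31.4, 171.9), (-32.9, 172.8), (-33.8, 172.5), (-34.9, 172.7), (-35.8, 172.5), (-36.7, 172.4), (-37.5, 171.9), (-38.9, 172.5), (-40.0, 172.7), (-40.2, 171.3), (-39.6, 168.7), (-39.4, 166.6), (-39.2, 164.4), (-39.2, 162.6), (-39.0, 160.4), (-38.8, 158.1), (-
[... 537 characters left out ...]
.1), (-39.6, 116.7)]
0.012 [(-30.5, 172.4), (-31.9, 172.9), (-33.4, 173.7), (-33.8, 172.6), (-35.3, 173.5), (-35.2, 171.6), (-36.4, 171.9), (-37.1, 171.4), (-37.7, 170.7), (-39.1, 171.4), (-39.4, 170.2), (-39.9, 169.2), (-39.8, 167.3), (-39.5, 165.1), (-39.1, 162.6), (-39.5, 161.4), (-39.6, 159.8), (-39.5, 159.6), (-39.4, 157.5), (-39.3, 157.2), (-39.8, 156.4), (-39.7, 156.1), (-39.5, 153.9), (-35.4, 144.5), (-40.2, 151.2), (-41.7, 152.0), (-43.0, 152.5), (-44.7, 153.6), (-45.9, 153.9), (-45.5, 153.2), (-46.3, 152.6), (-47.1, 152.2), (-47.3, 150.4), (-47.8, 149.3), (-48.6, 148.9), (-38.7, 126.8), (-39.9, 127.0), (-39.5, 121.6), (-39.3, 118.7), (-39.2, 116.0)]
arm top 1990 0.20662791283116547
```

View pics/w7.png

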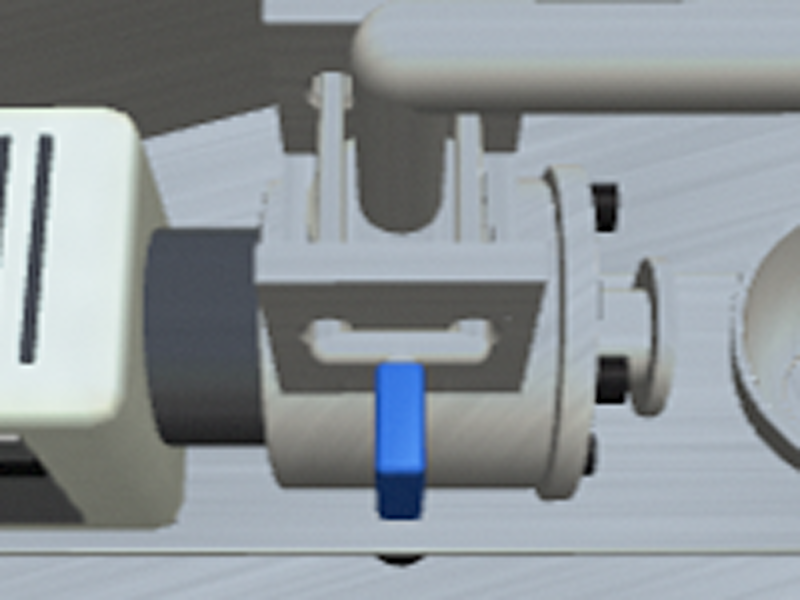

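The picture shows the bar flush on the cheek. Its rear face is at x -48.9 mm and the cheek face at -39.5 mm, so with the 9 mm bar the gap is about 0.4 mm. The legs pass through both cheeks on either side of the tube, and the grip is upright.

```bash
python3 -c "
from station import ctrl
print(ctrl.finish_job())"
```

```text
the job is handed in; nothing more can be done
None
```

I pressed the spout onto its seat and slid the largest U-pin through the yoke, grip up and about 0.4 mm from the cheek. I then let go and handed the job in. The flange measured 2.0–2.6 mm above its stop (3 mm allowed), and the hand-in gave no verdict.

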